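Hold the recessed reset button of a drying-cabinet controller

ROBOT

A 6-joint arm with a two-finger parallel gripper is mounted at the origin on the work surface; the furniture and walls round the work are solid. World frame = base frame: x ahead of the robot, y to its left, z up, the work surface at z = 0. Lengths are in m, angles in degrees, forces in N, time in s.
With the tool pointing down it reaches from about 0.3 to 0.75 m from the base axis. Payload 8.5 kg.
Tool frame: the origin (TCP) lies on the centre line of the jaws, within the pads' length; the fingertips stand 25 mm ahead of it and the grasp point (between the pads) lies 6 mm ahead of it; z points along the fingers, y is the line along which they close (so a half turn about z gives the same grasp; the last joint's range is limited). The gripper opens to 85 mm and grips with 20 to 120 N. Pads are 22 mm wide; open, the fingers measure 114 mm over their backs; the gripper's body (76 mm by 85 mm) begins 54 mm behind the grasp point. The pads swing forward as they close: fully open they stand 13 mm farther back than shut.
Start: joints at [61.06, 21.807, 74.336, -0, 83.858, -12.336], TCP at [0.157, 0.527, 0.256] pointing down, gripper open.
Joint ranges: [-178.18, 178.18], [-50.72, 133.34], [12.68, 142.11], [-81.47, 261.47], [9.98, 163.14], [-165.26, 165.26]. Speed limits (degrees/s): [136.94, 136.94, 180, 180, 180, 180].

INTERFACE

Orientations are given as a 3x3 rotation matrix whose columns are the frame's x, y, z axes.
In Python, from rig import telemetry, optics, env gives the robot as it stands.
- The arm moves only by the tool send_rows, never from a script. Its argument "deltas" is a list that holds one entry, the list of rows, each a list of 7 numbers: the shift along the tool's x, y, z in m, then the turn, a rotation vector about the tool's x, y, z in rad, then the opening, from -1 (shut) to 1 (fully open), so that 0 is half open. In form: [[[x, y, z, ax, ay, az, grip], ...]]. A call has 1 to 12 rows; each row shifts and turns the commanded pose from where the row before left it, along the tool's axes as they then stand; what a row does not reach is not made up. A row lasts 1/8 s, in which the tool goes at most 62.5 mm and 10.7 degrees, less where a joint would pass 70% of its speed; a pose out of reach is approached as far as the arm can. A call is refused whole if a number of a shift passes 0.0625 or a number of a turn 0.188, either way. A call with a gripper value outside its range is refused whole. The fingers move at their own pace and stop on an object; "squeeze" is the grip in N (left out, the last holds). Time passes only in rows, so rows that do not move let the fingers close. It gives the time, the measured TCP pose, the force, the opening and the grip force at its end, in the units of the state.
- telemetry.observe(): the state, without advancing time (a new reading comes with each control period).
- optics.get_image(name): name is "side" or "top" or "wrist"; returns a dict with "image" (384x512x3 uint8, red, green, blue), "range_z" (384x512 float32, m along the optical axis (not along the pixel's ray), 0 where there is no reading), "K" (3x3 intrinsics, pixels), "rvec" (rotation vector, rad) and "tvec" (3), from world to camera coordinates, as OpenCV has them; the wrist camera has in their place "hand_eye" (4x4, takes a point from camera to tool coordinates, whose origin is the TCP and whose axes are the flange's). Camera axes: x right, y down, z forward; pixel columns grow to the right and rows downward; lengths in m; the calibration is good to about 2 mm. A picture is of the moment at which its call begins: read the wrist's pose just before it.
- env.close_job(): hands the job in; it is judged then, once.
The state is a dict: "time_s": time; "q": joint angles; "qvel": joint speeds; "joint_efforts": joint torques, N m; "position": TCP position; "tool_rot": TCP orientation; "ft_force": force on the tool from outside, world axes, zero at the start; "wrist_torque": the same for the moment, N m; "grip_width": finger opening in m; "gripper_force": force on a finger pad.
Only numpy, scipy, OpenCV 4.12 (cv2) and the standard library are available. Lean on these libraries where they do the work, as an engineer would, in place of code of your own. Each camera call takes 0.05 s, during which the arm holds its last target. There are 200 camera calls.

TASK

Reset the drying-cabinet controller on the bench: swing its hinged cover up and right over until it rests open on its stop, then take the small screwdriver from the wooden stand and reach its blade down through the round hole in the panel to push the recessed reset button all the way down. Finish while still gripping the screwdriver and holding the button down with it, the cover still open; do not disturb the vial, tin, tape roll and dish nearby.

Things in the scene. Friction and masses are not known exactly. Their poses are not given: they have to be found in the camera images.
- controller: Grey box fixed to the bench, 100 mm deep (x) x 140 wide (y) x 60 high, on legs 30 mm high (rim 90 mm above the bench), walls 5 mm; origin under its centre. x points from its front (cover tab, nearer the robot) to its hinge at the back, y along the hinge, z up. An aluminium panel, 8 mm thick, lies 10 mm below its rim, at first hidden by the closed cover.
- aperture (a point): Centre of the round hole, 10 mm across, at the panel's upper surface, 80 mm above the bench; axes of controller, whose centre is 12 mm in +x and 30 mm in +y from it. The reset button's flat top (black disc 15 mm across, centred under the hole, wholly below the panel) is 12 mm below this point, 17 mm when fully down. Fingers and the screwdriver's handle do not fit the hole.
- reset_button (a joint): Travel of the reset button, m: 0 is up, 0.005 is fully down on its stop. A spring pushes it up: 1.5 N at the start of its travel, 4 N fully down; it springs back when let go.
- cover (a joint): Angle of the cover, rad: 0 is closed (level), 1.57 is upright, 1.85 is fully open, resting on its stop, leaning back away from the panel. 0.12 kg; it swings freely and by its own weight falls shut from below 1.57 or open from above it.
- cover_hinge (a point): Middle of the cover's hinge line, at the top of the controller's back edge, 91 mm above the bench; fixed to the controller, with its axes. The cover turns about this y axis; it is a 5 mm plate reaching 99 mm from the hinge, its mid-plane 3 mm above the hinge line when closed.
- cover_tab (a point): Grip point on the cover's pull tab: a flat grey tongue 14 mm wide (y), 6 mm thick, in the cover's plane, sticking out 34 mm from the middle of its front edge (flush with the box's front when closed). This point is 20 mm beyond that edge, 119 mm from the hinge line, 94 mm above the bench when closed; free space below. Axes turn with the cover (the controller's when closed).
- stand: Wooden tool stand, fixed block 56 (x) x 110 (y) x 55 mm high; origin under its centre. The screwdriver stands blade down in the middle of three bores (5 mm), its whole handle free above the top. Between stand and controller a fixed stack of boxes, 0.31 m tall, stands behind: its nearest corner is at about x 0.53, y 0.07, its sides run back diagonally; pass in front of or above it.
- driver_handle (a point): The small screwdriver, about 30 g, 94 mm long: this point is on its axis, at the middle of its smooth round handle (11.6 mm diameter, 49 mm long). Its y axis runs along the tool from blade tip to handle end (up at the start). The blade hangs 45 mm deep in the stand's bore. The handle's lower end rests on the stand's top.
- driver_tip (a point): Tip of the screwdriver's round blade, which is 2.6 mm in diameter and 45 mm long below the handle; on the tool's axis, 69 mm from driver_handle, with the same axes.
- vial: Bystander: capped glass vial 22 x 22 x 55 mm, loose; origin under its centre.
- tin: Bystander: round pin tin 62 mm across, 22 mm high, loose; origin under its centre.
- tape: Bystander: roll of tape 94 mm across, 48 mm high, loose; origin under its centre.
- dish: Bystander: small dish 52 mm across, 10 mm high, loose; origin under its centre.

How it is judged (in metres and radians):
On the way, in this order (a step that is already met when the one before it is completed fails the run):
1. the cover is open on its stop (value of joint cover above 1.77 rad), for 0.2 s.
2. the gripped screwdriver holds the button down through the hole (value of joint reset_button above 0.004 m and contact force between driver and reset_button above 1 N and contact force between the fingers and driver above 2 N), for 0.3 s.
At the end, for the whole second after the job is handed in: The cover is open within 0.08 rad of its stop; the gripped screwdriver's tip is through the hole, at least 14 mm below the panel and within 6 mm of the hole's axis, and holds the button down (4 of its 5 mm or more, over 1 N) through the last second, with the fingers still gripping the screwdriver (all of step 2 and value of joint cover above 1.77 rad and horizontal distance between driver_tip and aperture below 0.006 m and z of driver_tip in the frame of aperture below -0.014 m); the arm keeps its last pose, push and grip.
It fails at once if a bystander was moved more than 30 mm or knocked over (distance of any of vial, tin, tape, dish from where it was at the start of the episode above 0.03 m or angle between vial's own z axis and vertical above 0.6 rad).
It also fails if it takes over 64 s, if anything falls off the work surface, if the arm or the gripper's body presses on something with over 40 N, if the wrist force passes 120 N, or if a joint passes its speed limit or range.

## Working session

There is one attempt and no reset: what is moved stays moved. The work goes in short steps, Python scripts to look and compute and a tool call to move; the robot and the scene stay as the last step left them, time stands still between calls to the robot, and variables do not carry over. Pictures are saved under pics/ and viewed, at most 10 in all, crops included, and the job is handed in when it is done.

Besides the shell and the picture viewer there is one more tool, called after "Emit:" as a command line: name --argument value ..., lists and objects as JSON in quotes. send_rows: Moves the arm, as the interface text tells. Its arguments: {"type":"object","properties":{"deltas":{"type":"array"},"squeeze":{"type":"number"}},"required":["deltas"]}

```bash
mkdir -p pics
cat > h.py <<'E'
import numpy as np, cv2
from rig import telemetry, optics, env
def grab(n):
    s=telemetry.observe(); d=optics.get_image(n)
    if n=='wrist':
        T=np.eye(4);T[:3,:3]=np.array(s['tool_rot']);T[:3,3]=s['position']
        d['Twc']=T@np.array(d['hand_eye'])
    else:
        R=cv2.Rodrigues(np.array(d['rvec'],float))[0];T=np.eye(4);T[:3,:3]=R;T[:3,3]=np.ravel(d['tvec']);d['Twc']=np.linalg.inv(T)
    return d
def save(d,f): cv2.imwrite('pics/'+f,d['image'][:,:,::-1])
def ray(d,u,v):
    return d['Twc'][:3,3], d['Twc'][:3,:3]@(np.linalg.inv(d['K'])@np.array([u,v,1.]))
def onz(d,u,v,z):
    o,r=ray(d,u,v); return o+r*(z-o[2])/r[2]
def cloud(d):
    h,w=d['range_z'].shape;u,v=np.meshgrid(np.arange(w),np.arange(h))
    p=np.stack([u,v,np.ones_like(u)],-1)@np.linalg.inv(d['K']).T*d['range_z'][...,None]
    return p@d['Twc'][:3,:3].T+d['Twc'][:3,3]
def tri(a,b):
    (o,r),(p,s)=a,b; A=np.stack([r,-s],1); t=np.linalg.lstsq(A,p-o,rcond=None)[0]
    x,y=o+r*t[0],p+s*t[1]; return (x+y)/2,np.linalg.norm(x-y)
E
python3 - <<'E'
from h import *
import pickle
D={n:grab(n) for n in('top','side')}
pickle.dump(D,open('d0.pkl','wb'))
print(telemetry.observe())
for n in D: print(n,D[n]['Twc'].round(3).tolist(),D[n]['K'].tolist())
cv2.imwrite('pics/both0.png',cv2.resize(np.vstack([D['top']['image'],D['side']['image']])[:,:,::-1],(400,600)))
for n in D: save(D[n],n+'0.png')
E
```

```text
{'time_s': 0.1, 'q': array([ 6.10586081e+01,  2.18378049e+01,  7.43770674e+01,  1.31688229e-05,
        8.38584696e+01, -1.23344203e+01]), 'qvel': array([-0.04057181, -0.04095923, -0.12819733,  0.07398054, -0.10967002,
        0.01227399]), 'joint_efforts': array([ 5.37597676e-03, -4.49212360e+01, -2.31657493e+01, -1.34823758e-04,
        3.62473569e-03,  4.30651585e-05]), 'position': array([0.15707525, 0.5268676 , 0.25578686]), 'tool_rot': array([[-9.58287713e-01,  2.85804609e-01, -6.19638629e-04],
       [ 2.85805149e-01,  9.58287098e-01, -1.12008712e-03],
       [ 2.73665642e-04, -1.25046164e-03, -9.99999181e-01]]), 'ft_force': array([ 0.1847451 , -0.78726307,  0.16822718]), 'wrist_torque': array([-0.013385  ,  0.03015809,  0.01369817]), 'gripper_force': 0.0, 'grip_width': 0.08546665481417254}
top [[0.009, -0.996, 0.089, 0.426], [-1.0, -0.008, 0.016, 0.153], [-0.016, -0.089, -0.996, 1.188], [0.0, 0.0, 0.0, 1.0]] [[381.5964143678454, 0.0, 251.91411301465394], [0.0, 381.5964143678454, 190.357287390468], [0.0, 0.0, 1.0]]
side [[-0.96, -0.19, 0.204, 0.303], [-0.278, 0.616, -0.737, 0.934], [0.014, -0.764, -0.645, 0.758], [0.0, 0.0, 0.0, 1.0]] [[444.80260176110374, 0.0, 255.99913840011718], [0.0, 444.80260176110374, 191.98774128662907], [0.0, 0.0, 1.0]]
```

View pics/top0.png

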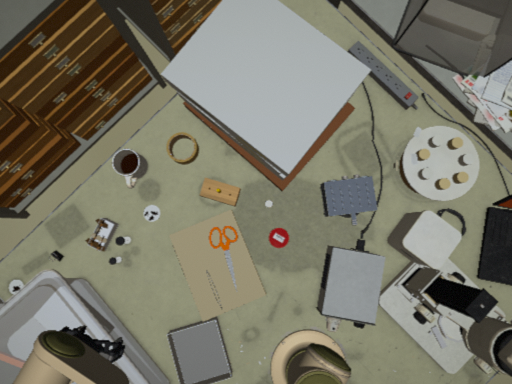

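View pics/side0.png

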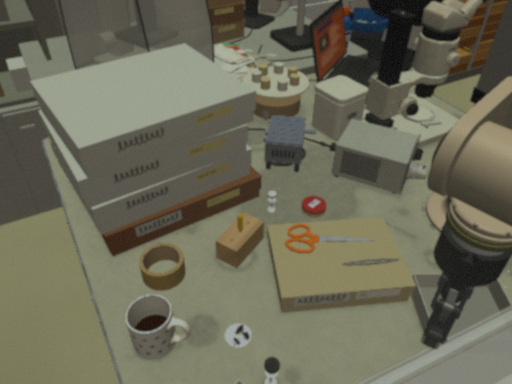

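The top view shows the stand and screwdriver at (219,191), the vial at (268,204), the red tin at (279,237) and the tape at (183,148). The legged grey box at (348,196) is probably the controller. I'll zoom in to check.

Run:
```python
from h import *
import pickle
D=pickle.load(open('d0.pkl','rb'))
a=cv2.resize(D['top']['image'][165:235,190:390],None,fx=4,fy=4,interpolation=2)
b=cv2.resize(D['side']['image'][105:265,210:410],None,fx=4,fy=4,interpolation=2)[:, :]
b=cv2.resize(D['side']['image'][105:185,230:430],None,fx=4,fy=4,interpolation=2)
cv2.imwrite('pics/z0.png',np.vstack([a,b])[:600,:,::-1])
P=cloud(D['top'])
for (u,v) in [(348,196),(335,188),(365,205),(219,191),(210,188),(232,195),(219,189),(352,285),(268,204),(279,237),(183,140),(152,213)]: print(u,v,P[v,u].round(3))
# blue-ish box mask
im=D['top']['image'].astype(int)
ok=(P[...,2]>.07)&(P[...,2]<.12)&(P[...,0]>.3)&(P[...,0]<.5)&(P[...,1]<0)&(P[...,1]>-.25)
n,l,st,c=cv2.connectedComponentsWithStats(ok.astype(np.uint8))
for i in range(1,n):
  if st[i,4]>100: print(st[i],c[i],P[l==i].mean(0).round(3),cv2.minAreaRect((P[l==i][:,:2]*1000).astype(np.float32)))
```

```text
348 196 [ 0.51  -0.104  0.095]
335 188 [ 0.533 -0.066  0.097]
365 205 [ 0.485 -0.151  0.098]
219 191 [0.521 0.266 0.1  ]
210 188 [0.534 0.297 0.054]
232 195 [0.513 0.231 0.057]
219 189 [0.527 0.266 0.1  ]
352 285 [ 0.263 -0.107  0.112]
268 204 [0.487 0.124 0.06 ]
279 237 [0.39  0.089 0.022]
183 140 [0.691 0.393 0.   ]
152 213 [0.459 0.481 0.011]
[324 200  53  26 759] [348.88669302 207.42951252] [ 0.477 -0.105  0.097] ((463.6297607421875, -110.96422576904297), (143.64942932128906, 71.84081268310547), 89.81807708740234)
[ 326  246   59   26 1158] [353.33592401 260.96286701] [ 0.328 -0.113  0.107] ((321.7159729003906, -119.95226287841797), (151.06594848632812, 67.01270294189453), 80.35094451904297)
```

View pics/z0.png

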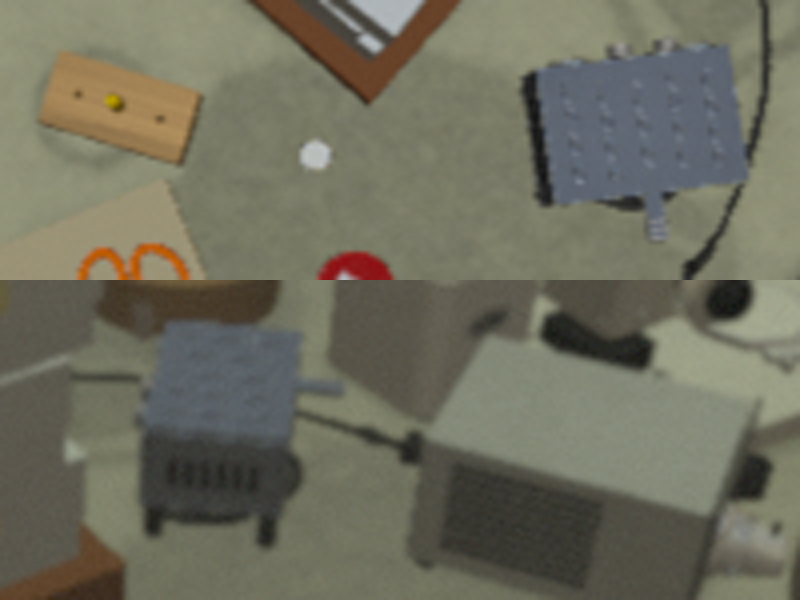

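The zoom confirms it: the cover's corners are at (540,68), (725,45), (748,182) and (555,206) in the crop, the tab points toward the robot at (655,218), and the handle top is at (115,101).

Run:
```python
from h import *
import pickle
D=pickle.load(open('d0.pkl','rb'));t=D['top'];s=D['side']
f=lambda a,b:(190+(a+.5)/4-.5,165+(b+.5)/4-.5)
g=lambda a,b:(230+(a+.5)/4-.5,105+(b-280+.5)/4-.5)
C=np.array([onz(t,*f(*p),.0965) for p in [(540,68),(725,45),(748,182),(555,206)]])
print(C.round(4), C.mean(0))
for i in range(4): print(np.linalg.norm(C[i]-C[(i+1)%4]).round(4), np.degrees(np.arctan2(*(C[(i+1)%4]-C[i])[[1,0]])).round(2))
print('tab',onz(t,*f(652,196),.0965),onz(t,*f(657,240),.0965))
print('tabtip tri',tri(ray(t,*f(657,240)),ray(s,*g(342,388))))
# handle by yellow mask in both
H=[]
for d in (t,s):
  hsv=cv2.cvtColor(d['image'],cv2.COLOR_RGB2HSV)
  m=cv2.inRange(hsv,(20,150,60),(35,255,255)); n,l,st,c=cv2.connectedComponentsWithStats(m)
  for i in range(1,n):
    if st[i,4]>8: print(st[i],c[i].round(1))
# stand corners
S=np.array([onz(t,*f(*p),.055) for p in [(60,52),(202,93),(183,163),(40,122)]]);print(S.round(4),S.mean(0))
print('handletop', onz(t,*f(115,101),.104), 'bores',onz(t,*f(78,94),.055),onz(t,*f(160,119),.055))
```

```text
[[ 0.5509 -0.037   0.0965]
 [ 0.5685 -0.1694  0.0965]
 [ 0.4705 -0.1839  0.0965]
 [ 0.4522 -0.0469  0.0965]] [ 0.51053075 -0.10930066  0.0965    ]
0.1335 -82.44
0.0991 -171.61
0.1382 97.58
0.0992 5.71
tab [ 0.4599382  -0.11573207  0.0965    ] [ 0.42880482 -0.11881656  0.0965    ]
tabtip tri (array([ 0.42840261, -0.11893889,  0.09624726]), np.float64(0.000813774386755526))
[510 111   2   5   9] [510.6 112.8]
[216 188   5   5  18] [218.1 190.1]
[238 214   5  17  64] [239.6 221.6]
[[0.5651 0.314  0.055 ]
 [0.535  0.2073 0.055 ]
 [0.4827 0.2208 0.055 ]
 [0.5124 0.3279 0.055 ]] [0.52379644 0.26749649 0.055     ]
handletop [0.52412853 0.26702345 0.104     ] bores [0.53358343 0.29992186 0.055     ] [0.51534101 0.23834862 0.055     ]
```

```bash
cat >> h.py <<'E'
from scipy.spatial.transform import Rotation as Ro, Slerp
def toolR(yaw,pitch):
    # tool y along controller-like y at yaw (deg); pitch 0 = down, +90 = pointing ahead
    a,p=np.radians([yaw,pitch]); y=np.array([-np.sin(a),np.cos(a),0]); z=np.array([np.cos(a)*np.sin(p),np.sin(a)*np.sin(p),-np.cos(p)])
    return np.stack([np.cross(y,z),y,z],1)
def plan(wps,grip,start=None,dec=4):
    """wps: list of (pos,R,nrows)"""
    if start is None:
        s=telemetry.observe(); start=(np.array(s['position']),np.array(s['tool_rot']))
    p,R=np.array(start[0],float),Ro.from_matrix(start[1]); out=[]
    for q,Q,n in wps:
        Q=Ro.from_matrix(Q); p0=p.copy(); sl=Slerp([0,1],Ro.concatenate([R,Q])); 
        for k in range(1,n+1):
            pk=p0+(np.array(q)-p0)*k/n; Rk=sl(k/n)
            row=np.r_[R.inv().apply(pk-p),(R.inv()*Rk).as_rotvec(),grip].round(dec); out.append(row.tolist())
            p=p+R.apply(row[:3]); R=R*Ro.from_rotvec(row[3:6])
    a=np.array(out); print('max',np.linalg.norm(a[:,:3],axis=1).max(),np.degrees(np.linalg.norm(a[:,3:6],axis=1).max()),len(out))
    print('end',p.round(4));print(str(out).replace(' ',''))
    return p,R.as_matrix()
E
python3 - <<'E'
from h import *
R=toolR(7.5,45); x=np.array([np.cos(np.radians(7.5)),np.sin(np.radians(7.5)),0])
tip=np.array([.4285,-.1188,.094]); g=tip+8e-3*x
tcp=g-.012*R[:,2]; pre=tcp-.07*R[:,2]; print(g,tcp,pre,R.round(3))
plan([((.3,.2,.27),toolR(-5,15),10),(pre+[0,0,.05],R,8),(pre,R,4)],0.0,dec=3)
E
```

```text
[ 0.43643156 -0.11775579  0.094     ] [ 0.42801887 -0.11886334  0.10248528] [ 0.37894485 -0.12532406  0.15198276] [[-0.701 -0.131  0.701]
 [-0.092  0.991  0.092]
 [-0.707  0.    -0.707]]
max 0.04318564576337837 4.092138217534925 22
end [ 0.3792 -0.1257  0.1524]
[[-0.023,-0.027,-0.001,-0.003,-0.026,-0.02,0.0],[-0.023,-0.028,-0.001,-0.003,-0.026,-0.02,0.0],[-0.022,-0.028,-0.001,-0.002,-0.026,-0.02,0.0],[-0.021,-0.029,0.0,-0.003,-0.027,-0.021,0.0],[-0.021,-0.029,0.001,-0.003,-0.026,-0.02,0.0],[-0.02,-0.029,0.001,-0.003,-0.026,-0.02,0.0],[-0.02,-0.03,0.002,-0.002,-0.026,-0.02,0.0],[-0.018,-0.03,0.001,-0.003,-0.026,-0.02,0.0],[-0.019,-0.031,0.003,-0.003,-0.026,-0.02,0.0],[-0.017,-0.031,0.002,-0.003,-0.026,-0.02,0.0],[-0.011,-0.04,0.012,-0.014,-0.065,-0.024,0.0],[-0.009,-0.04,0.012,-0.014,-0.065,-0.024,0.0],[-0.007,-0.04,0.011,-0.013,-0.066,-0.024,0.0],[-0.006,-0.041,0.012,-0.014,-0.065,-0.024,0.0],[-0.004,-0.041,0.011,-0.014,-0.065,-0.024,0.0],[-0.002,-0.041,0.011,-0.014,-0.065,-0.024,0.0],[-0.0,-0.041,0.011,-0.013,-0.066,-0.024,0.0],[0.001,-0.042,0.01,-0.014,-0.065,-0.024,0.0],[0.009,0.0,0.009,0.0,0.0,0.0,0.0],[0.009,0.0,0.009,0.0,0.0,0.0,0.0],[0.009,0.0,0.008,0.0,0.0,0.0,0.0],[0.008,0.0,0.009,0.0,0.0,0.0,0.0]]
```

Run:
```python
from h import *
R=toolR(7.5,20); x=np.array([np.cos(np.radians(7.5)),np.sin(np.radians(7.5)),0])
tip=np.array([.4285,-.1188,.094]); g=tip+8e-3*x
tcp=g-.012*R[:,2]; pre=tcp-.08*R[:,2]; print(g,tcp,pre,R.round(3))
plan([((.3,.2,.27),toolR(-5,10),10),(pre+[0,0,.05],R,10),(pre,R,4)],0.0,dec=3)
```

```text
[ 0.43643156 -0.11775579  0.094     ] [ 0.43236243 -0.1182915   0.10527631] [ 0.4052349  -0.12186291  0.18045172] [[-0.932 -0.131  0.339]
 [-0.123  0.991  0.045]
 [-0.342  0.    -0.94 ]]
max 0.036249137920783714 1.6215819086186818 24
end [ 0.4049 -0.1218  0.1802]
[[-0.023,-0.027,-0.001,-0.002,-0.017,-0.02,0.0],[-0.023,-0.028,-0.001,-0.002,-0.018,-0.02,0.0],[-0.022,-0.028,-0.001,-0.002,-0.017,-0.021,0.0],[-0.021,-0.029,-0.001,-0.002,-0.018,-0.02,0.0],[-0.021,-0.029,0.0,-0.001,-0.017,-0.02,0.0],[-0.02,-0.029,0.001,-0.002,-0.018,-0.02,0.0],[-0.02,-0.03,0.0,-0.002,-0.017,-0.02,0.0],[-0.019,-0.03,0.001,-0.002,-0.017,-0.021,0.0],[-0.018,-0.031,0.001,-0.002,-0.018,-0.02,0.0],[-0.018,-0.031,0.001,-0.002,-0.017,-0.02,0.0],[-0.012,-0.031,0.006,-0.006,-0.017,-0.021,0.0],[-0.012,-0.032,0.006,-0.005,-0.018,-0.021,0.0],[-0.011,-0.031,0.007,-0.006,-0.017,-0.021,0.0],[-0.01,-0.032,0.006,-0.006,-0.018,-0.021,0.0],[-0.009,-0.032,0.006,-0.005,-0.017,-0.022,0.0],[-0.009,-0.033,0.006,-0.006,-0.017,-0.021,0.0],[-0.007,-0.032,0.007,-0.005,-0.018,-0.021,0.0],[-0.007,-0.033,0.006,-0.006,-0.017,-0.021,0.0],[-0.006,-0.033,0.006,-0.006,-0.018,-0.021,0.0],[-0.005,-0.033,0.006,-0.005,-0.017,-0.021,0.0],[0.004,-0.0,0.012,-0.0,-0.0,0.0,0.0],[0.004,-0.0,0.011,-0.0,-0.0,0.0,0.0],[0.004,-0.0,0.012,-0.0,-0.0,0.0,0.0],[0.005,-0.0,0.012,-0.0,-0.0,0.0,0.0]]
```

Emit:
send_rows --deltas '[[[-0.023,-0.027,-0.001,-0.002,-0.017,-0.02,0],[-0.023,-0.028,-0.001,-0.002,-0.018,-0.02,0],[-0.022,-0.028,-0.001,-0.002,-0.017,-0.021,0],[-0.021,-0.029,-0.001,-0.002,-0.018,-0.02,0],[-0.021,-0.029,0,-0.001,-0.017,-0.02,0],[-0.02,-0.029,0.001,-0.002,-0.018,-0.02,0],[-0.02,-0.03,0,-0.002,-0.017,-0.02,0],[-0.019,-0.03,0.001,-0.002,-0.017,-0.021,0],[-0.018,-0.031,0.001,-0.002,-0.018,-0.02,0],[-0.018,-0.031,0.001,-0.002,-0.017,-0.02,0]]]' --squeeze 40

```text
time_s: 1.35
position: [0.3004, 0.1987, 0.2705]
tool_rot: [[-0.981, 0.086, 0.174], [0.085, 0.996, -0.014], [-0.174, 0.001, -0.985]]
ft_force: [1.6, -0.0, -0.6]
grip_width: 0.0427
gripper_force: 0.0
```

Emit:
send_rows --deltas '[[[-0.012,-0.031,0.006,-0.006,-0.017,-0.021,0],[-0.012,-0.032,0.006,-0.005,-0.018,-0.021,0],[-0.011,-0.031,0.007,-0.006,-0.017,-0.021,0],[-0.01,-0.032,0.006,-0.006,-0.018,-0.021,0],[-0.009,-0.032,0.006,-0.005,-0.017,-0.022,0],[-0.009,-0.033,0.006,-0.006,-0.017,-0.021,0],[-0.007,-0.032,0.007,-0.005,-0.018,-0.021,0],[-0.007,-0.033,0.006,-0.006,-0.017,-0.021,0],[-0.006,-0.033,0.006,-0.006,-0.018,-0.021,0],[-0.005,-0.033,0.006,-0.005,-0.017,-0.021,0],[0,0,0,0,0,0,0],[0,0,0,0,0,0,0]]]'

```text
time_s: 2.85
position: [0.4046, -0.121, 0.2299]
tool_rot: [[-0.932, -0.13, 0.339], [-0.122, 0.991, 0.046], [-0.342, 0.002, -0.94]]
ft_force: [0.3, -0.6, -0.3]
grip_width: 0.0428
gripper_force: 0.0
```

Run:
```python
from h import *
import pickle
d=grab('wrist'); pickle.dump(d,open('w1.pkl','wb')); save(d,'w1.png'); print(d['hand_eye'],d['K'])
s=telemetry.observe();print(s['position'],s['tool_rot'],s['q'])
```

```text
[[ 7.94733844e-04 -9.62449935e-01 -2.71458085e-01  6.89950176e-02]
 [ 9.99999678e-01  7.34409220e-04  3.23812359e-04 -8.40883590e-04]
 [-1.12291863e-04 -2.71458255e-01  9.62450208e-01 -1.16681504e-01]
 [ 0.00000000e+00  0.00000000e+00  0.00000000e+00  1.00000000e+00]] [[269.75831185   0.         253.93858214]
 [  0.         269.75831185 196.15481354]
 [  0.           0.           1.        ]]
[ 0.40464791 -0.12073464  0.23009066] [[-0.93158568 -0.13092683  0.33912575]
 [-0.1226381   0.99139139  0.04585862]
 [-0.34221048  0.0011315  -0.93962264]] [ -41.50484043    3.95981527  106.15623188   17.83146241   57.78484519
 -146.97530663]
```

View pics/w1.png

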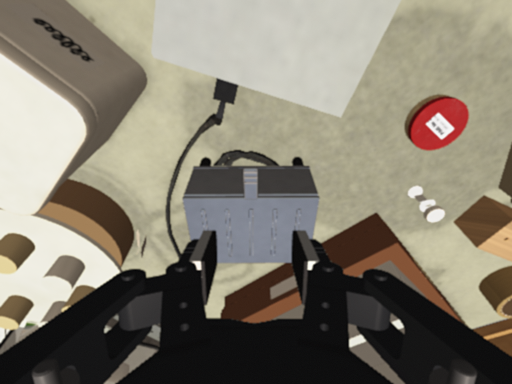

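The wrist view shows the tab from its tip at (251,168) to the cover edge at (251,196), with the cover's front corners at (185,196) and (318,194).

Run:
```python
from h import *
import pickle
d=pickle.load(open('w1.pkl','rb'))
A=[onz(d,u,v,.097) for u,v in [(251,168.5),(251,196),(186,195.5),(317,193.5),(187,262)]]
print(np.array(A).round(4))
P=cloud(d); print(P[182,251],P[176,251],P[230,251])
tip=A[0]*1; x=np.array([np.cos(np.radians(7.5)),np.sin(np.radians(7.5)),0])
e=A[3]-A[2]; print('yaw',np.degrees(np.arctan2(-e[0],e[1])))
R=toolR(7.5,20); g=A[1]-26e-3*x; g[2]=.094; tcp=g-.012*R[:,2]; print(g,tcp)
p,r=plan([(tcp-.04*R[:,2],R,6),(tcp,R,6)],0.0,dec=3)
```

```text
[[ 0.426  -0.1215  0.097 ]
 [ 0.4573 -0.1176  0.097 ]
 [ 0.4651 -0.182   0.097 ]
 [ 0.4457 -0.0529  0.097 ]
 [ 0.5652 -0.1822  0.097 ]]
[ 0.44080301 -0.11965306  0.09702199] [ 0.43514171 -0.12037812  0.09530175] [ 0.50344956 -0.11177772  0.09649407]
yaw 8.551726769829761
[ 0.43152715 -0.12097141  0.094     ] [ 0.42745802 -0.12150712  0.10527631]
max 0.015329709716755891 0.057295779513082325 12
end [ 0.4271 -0.1217  0.1051]
[[0.004,-0.001,0.014,0.0,0.0,-0.0,0.0],[0.003,-0.0,0.014,0.0,0.0,-0.0,0.0],[0.004,-0.001,0.014,0.001,0.0,-0.0,0.0],[0.003,-0.001,0.015,-0.0,0.0,-0.0,0.0],[0.004,-0.0,0.014,0.0,0.0,-0.0,0.0],[0.004,-0.001,0.014,0.0,0.0,-0.0,0.0],[-0.0,0.0,0.007,0.0,0.0,-0.0,0.0],[-0.0,0.0,0.006,0.0,0.0,-0.0,0.0],[-0.0,0.0,0.007,0.0,0.0,-0.0,0.0],[-0.0,0.0,0.007,0.0,0.0,-0.0,0.0],[-0.0,0.0,0.006,0.0,0.0,-0.0,0.0],[-0.0,0.0,0.007,0.0,0.0,-0.0,0.0]]
```

Emit:
send_rows --deltas '[[[0.003,-0.001,0.014,0,0,0,0],[0.003,0,0.014,0,0,0,0],[0.004,0,0.014,0,0,0,0],[0.003,-0.001,0.015,0,0,0,0],[0.003,0,0.014,0,0,0,0],[0.004,0,0.014,0,0,0,0],[0,0,0.007,0,0,0,0],[0,0,0.006,0,0,0,0],[0,0,0.007,0,0,0,0],[0,0,0.007,0,0,0,0],[0,0,0.006,0,0,0,0],[0,0,0.007,0,0,0,0]]]'

```text
time_s: 4.4
position: [0.4292, -0.1203, 0.1055]
tool_rot: [[-0.931, -0.13, 0.34], [-0.122, 0.991, 0.045], [-0.343, 0.001, -0.939]]
ft_force: [0.6, 0.2, -0.2]
grip_width: 0.0428
gripper_force: 0.0
```

Emit:
send_rows --deltas '[[[0,0,0,0,0,0,-1],[0,0,0,0,0,0,-1],[0,0,0,0,0,0,-1],[0,0,0,0,0,0,-1],[0,0,0,0,0,0,-1],[0,0,0,0,0,0,-1]]]' --squeeze 30

```text
time_s: 5.15
position: [0.4291, -0.1211, 0.1061]
tool_rot: [[-0.931, -0.13, 0.34], [-0.123, 0.992, 0.044], [-0.343, -0.001, -0.939]]
ft_force: [-2.6, -5.5, -0.8]
grip_width: 0.0133
gripper_force: 31.1
```

```bash
cat > arc.py <<'E'
from h import *
import sys
a0,a1,p0,p1,n=map(float,sys.argv[1:6]); r=.126; ya=np.radians(8); x=np.array([np.cos(ya),np.sin(ya),0])
s=telemetry.observe(); R=np.array(s['tool_rot']); g0=np.array(s['position'])+.012*R[:,2]
pos=lambda t:x*(-r*np.cos(t)+.003*np.sin(t))+np.array([0,0,r*np.sin(t)+.003*np.cos(t)])
w=[]
for k in range(1,int(n)+1):
    t=np.radians(a0+(a1-a0)*k/n); Q=toolR(7.5,p0+(p1-p0)*k/n); g=g0+pos(t)-pos(np.radians(a0)); w.append((g-.012*Q[:,2],Q,1))
plan(w,-1,dec=4)
E
python3 arc.py 0 36 20 8 12
```

```text
max 0.006794115100585212 1.0568703139891364 12
end [ 0.4571 -0.1172  0.1802]
[[-0.0028,-0.0,-0.0061,-0.0013,0.0184,-0.0,-1.0],[-0.003,-0.0,-0.006,0.0,0.0175,-0.0,-1.0],[-0.0032,-0.0,-0.0058,0.0,0.0175,-0.0,-1.0],[-0.0034,0.0,-0.0058,0.0,0.0174,-0.0,-1.0],[-0.0036,0.0,-0.0057,0.0,0.0175,-0.0,-1.0],[-0.0037,0.0,-0.0055,0.0,0.0174,-0.0,-1.0],[-0.004,0.0001,-0.0054,0.0,0.0175,-0.0,-1.0],[-0.0042,-0.0,-0.0053,0.0,0.0174,-0.0,-1.0],[-0.0043,0.0,-0.0051,0.0,0.0175,-0.0,-1.0],[-0.0046,0.0,-0.005,0.0001,0.0174,-0.0,-1.0],[-0.0047,0.0001,-0.0049,-0.0,0.0175,-0.0,-1.0],[-0.0048,0.0,-0.0046,-0.0,0.0174,-0.0,-1.0]]
```

Emit:
send_rows --deltas '[[[-0.0028,0,-0.0061,0,0.0175,0,-1],[-0.003,0,-0.006,0,0.0175,0,-1],[-0.0032,0,-0.0058,0,0.0175,0,-1],[-0.0034,0,-0.0058,0,0.0175,0,-1],[-0.0036,0,-0.0057,0,0.0175,0,-1],[-0.0037,0,-0.0055,0,0.0175,0,-1],[-0.004,0,-0.0054,0,0.0175,0,-1],[-0.0042,0,-0.0053,0,0.0175,0,-1],[-0.0043,0,-0.0051,0,0.0175,0,-1],[-0.0046,0,-0.005,0,0.0175,0,-1],[-0.0047,0,-0.0049,0,0.0175,0,-1],[-0.0048,0,-0.0046,0,0.0175,0,-1]]]'

```text
time_s: 6.65
position: [0.4574, -0.1173, 0.1801]
tool_rot: [[-0.982, -0.13, 0.138], [-0.129, 0.991, 0.017], [-0.139, -0.001, -0.99]]
ft_force: [4.3, -3.8, -5.5]
grip_width: 0.0126
gripper_force: 30.7
```

```bash
python3 arc.py 36 72 8 -2 12
python3 - <<'E'
from h import *
s=telemetry.observe();print(s['ft_force'],s['gripper_force'],s['q'])
d=grab('side');save(d,'s2.png'); cv2.imwrite('pics/s2c.png',cv2.resize(d['image'][80:230,220:420,::-1],None,fx=3,fy=3))
E
```

```text
max 0.006841052550594828 0.836518380891002 12
end [ 0.5229 -0.1082  0.2245]
[[-0.005,0.0,-0.0045,-0.0008,0.0143,-0.0003,-1.0],[-0.0051,0.0001,-0.0043,-0.0,0.0145,0.0,-1.0],[-0.0054,0.0,-0.0042,-0.0,0.0146,0.0,-1.0],[-0.0054,0.0,-0.0039,-0.0,0.0145,0.0,-1.0],[-0.0056,0.0001,-0.0037,-0.0,0.0145,0.0,-1.0],[-0.0058,0.0,-0.0036,-0.0,0.0146,0.0,-1.0],[-0.0059,0.0001,-0.0033,-0.0,0.0145,0.0,-1.0],[-0.006,0.0,-0.0031,-0.0,0.0146,0.0,-1.0],[-0.0061,0.0001,-0.0028,-0.0,0.0145,0.0,-1.0],[-0.0062,0.0,-0.0027,-0.0,0.0146,0.0,-1.0],[-0.0063,0.0001,-0.0024,-0.0,0.0145,0.0,-1.0],[-0.0064,0.0,-0.0022,-0.0,0.0146,0.0,-1.0]]
[ 4.3383836  -3.80544859 -5.45372392] 30.724190175533295 [ -31.32205246   15.92740222   97.95649101    5.72987259   59.97518114
 -131.40514252]
```

View pics/s2c.png

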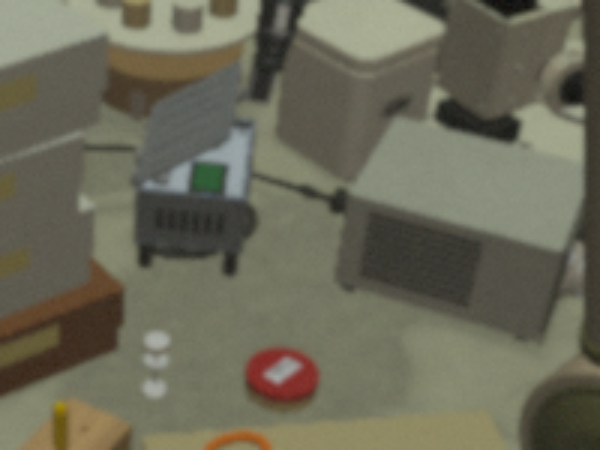

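The cover is lifting: its free edge is at (240,70) in the crop and the aluminium panel shows below it. I'll continue the arc.

Emit:
send_rows --deltas '[[[-0.005,0,-0.0045,0,0.0145,0,-1],[-0.0051,0,-0.0043,0,0.0145,0,-1],[-0.0054,0,-0.0042,0,0.0145,0,-1],[-0.0054,0,-0.0039,0,0.0145,0,-1],[-0.0056,0,-0.0037,0,0.0145,0,-1],[-0.0058,0,-0.0036,0,0.0145,0,-1],[-0.0059,0,-0.0033,0,0.0145,0,-1],[-0.006,0,-0.0031,0,0.0145,0,-1],[-0.0061,0,-0.0028,0,0.0145,0,-1],[-0.0062,0,-0.0027,0,0.0145,0,-1],[-0.0063,0,-0.0024,0,0.0145,0,-1],[-0.0064,0,-0.0022,0,0.0145,0,-1]]]'

```text
time_s: 8.2
position: [0.5225, -0.1085, 0.2243]
tool_rot: [[-0.991, -0.13, -0.036], [-0.13, 0.991, -0.005], [0.036, 0.0, -0.999]]
ft_force: [-1.3, -5.0, -3.0]
grip_width: 0.0132
gripper_force: 29.8
```

```bash
python3 arc.py 72 104 -2 -10 12
```

```text
max 0.006042350536008318 0.6703606203030632 12
end [ 0.5929 -0.0986  0.2249]
[[-0.0057,0.0001,-0.0018,0.0001,0.0103,-0.0004,-1.0],[-0.0058,0.0,-0.0015,-0.0,0.0116,-0.0,-1.0],[-0.0059,0.0001,-0.0013,-0.0,0.0117,-0.0,-1.0],[-0.0059,0.0,-0.0012,-0.0,0.0116,-0.0,-1.0],[-0.0059,0.0001,-0.0009,-0.0,0.0116,-0.0,-1.0],[-0.0059,0.0,-0.0008,-0.0,0.0117,-0.0,-1.0],[-0.006,0.0001,-0.0005,-0.0,0.0116,-0.0,-1.0],[-0.006,0.0,-0.0004,-0.0,0.0117,-0.0,-1.0],[-0.006,0.0001,-0.0001,-0.0,0.0116,-0.0,-1.0],[-0.006,0.0,0.0001,-0.0,0.0116,-0.0,-1.0],[-0.006,0.0001,0.0002,-0.0,0.0117,-0.0,-1.0],[-0.006,0.0,0.0005,-0.0,0.0116,-0.0,-1.0]]
```

Emit:
send_rows --deltas '[[[-0.0057,0,-0.0018,0,0.011,0,-1],[-0.0058,0,-0.0015,0,0.0116,0,-1],[-0.0059,0,-0.0013,0,0.0116,0,-1],[-0.0059,0,-0.0012,0,0.0116,0,-1],[-0.0059,0,-0.0009,0,0.0116,0,-1],[-0.0059,0,-0.0008,0,0.0116,0,-1],[-0.006,0,-0.0005,0,0.0116,0,-1],[-0.006,0,-0.0004,0,0.0116,0,-1],[-0.006,0,-0.0001,0,0.0116,0,-1],[-0.006,0,0.0001,0,0.0116,0,-1],[-0.006,0,0.0002,0,0.0116,0,-1],[-0.006,0,0.0005,0,0.0116,0,-1]]]'

```text
time_s: 9.7
position: [0.5937, -0.0989, 0.2253]
tool_rot: [[-0.977, -0.13, -0.171], [-0.129, 0.991, -0.022], [0.172, 0.0, -0.985]]
ft_force: [-0.2, -4.2, 5.9]
grip_width: 0.0129
gripper_force: 31.3
```

Emit:
send_rows --deltas '[[[0,0,0,0,0,0,-0.4],[0,0,0,0,0,0,-0.2],[0,0,0,0,0,0,-0.2],[0,0,-0.005,0,0,0,-0.2],[0,0,-0.015,0,0,0,-0.2],[0,0,-0.02,0,0,0,-0.2],[0,0,-0.02,0,0,0,-0.2],[0,0,-0.02,0,0,0,-0.2],[0.02,0,-0.01,0,0,0,-0.2],[0.03,0,0,0,-0.02,0,-0.2],[0.03,0,0,0,-0.03,0,-0.2],[0.03,0,0,0,-0.03,0,-0.2]]]'

```text
time_s: 11.2
position: [0.4998, -0.111, 0.3312]
tool_rot: [[-0.987, -0.131, -0.09], [-0.13, 0.991, -0.012], [0.091, 0.0, -0.996]]
ft_force: [0.5, -0.6, 0.1]
grip_width: 0.0341
gripper_force: 0.0
```

Run:
```python
from h import *
import pickle
s=telemetry.observe();print(s['time_s'],s['position'],s['q'])
D={n:grab(n) for n in('top','side','wrist')}; pickle.dump(D,open('d3.pkl','wb'))
a=cv2.resize(D['side']['image'][80:180,230:380],(600,400));b=cv2.resize(D['wrist']['image'],(267,200));c=cv2.resize(D['top']['image'][150:230,310:410],(333,200))
cv2.imwrite('pics/c3.png',np.vstack([a,np.hstack([b,c])])[:,:,::-1]); save(D['wrist'],'w3.png')
```

```text
11.2 [ 0.49978368 -0.11101369  0.33118199] [ -24.51240663   17.54558088   68.64973698   -2.77815181   98.23569731
 -122.30664041]
```

View pics/c3.png

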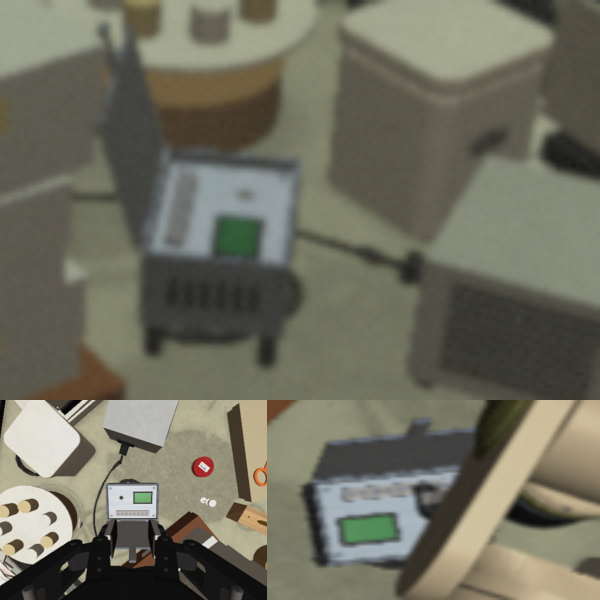

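The cover is open and leaning back. The hole shows at about (234,184) in the wrist image and about (291,128) in the side image.

Run:
```python
from h import *
import pickle
D=pickle.load(open('d3.pkl','rb'));w=D['wrist'];s=D['side']
g=cv2.cvtColor(w['image'],cv2.COLOR_RGB2GRAY)
m=(g[170:198,215:250]<90).astype(np.uint8)
n,l,st,c=cv2.connectedComponentsWithStats(m)
for i in range(1,n): print(st[i],c[i]+[215,170])
k=[i for i in range(1,n) if 8<st[i,4]<150 and st[i,0]>0 and st[i,1]>0]
u=c[k[0]]+[215,170]; h=onz(w,*u,.08); print('hole',u,h,'tri',tri(ray(w,*u),ray(s,291.4,128.4)))
P=cloud(w); print('panel z',P[184,226],P[184,242])
```

```text
[15 15  5  5 21] [232. 187.]
hole [232. 187.] [ 0.50187559 -0.14267053  0.08      ] tri (array([ 0.50063256, -0.14281899,  0.07921197]), np.float64(0.002714246374172872))
panel z [ 0.49894261 -0.15160664  0.07872888] [ 0.49596348 -0.129291    0.07907701]
```

Run:
```python
from h import *
R=toolR(20,0)
plan([((.42,.05,.30),toolR(10,0),8),((.47,.22,.27),toolR(15,0),10)],0.0,dec=3)
```

```text
max 0.023430749027719962 0.7708358770530376 18
end [0.4703 0.2205 0.2697]
[[0.007,0.021,0.005,0.0,-0.011,-0.006,0.0],[0.007,0.022,0.004,0.0,-0.012,-0.005,0.0],[0.007,0.021,0.005,0.001,-0.011,-0.006,0.0],[0.006,0.021,0.004,-0.0,-0.012,-0.005,0.0],[0.007,0.022,0.004,0.0,-0.011,-0.006,0.0],[0.006,0.021,0.005,0.0,-0.011,-0.005,0.0],[0.007,0.022,0.004,0.001,-0.012,-0.006,0.0],[0.006,0.021,0.004,-0.0,-0.011,-0.006,0.0],[-0.008,0.016,0.003,-0.0,-0.0,-0.009,0.0],[-0.008,0.016,0.003,-0.0,-0.0,-0.008,0.0],[-0.008,0.015,0.003,-0.0,-0.0,-0.009,0.0],[-0.008,0.016,0.003,-0.0,-0.0,-0.009,0.0],[-0.009,0.016,0.003,-0.0,-0.0,-0.008,0.0],[-0.008,0.015,0.003,-0.0,-0.0,-0.009,0.0],[-0.009,0.016,0.003,-0.0,-0.0,-0.009,0.0],[-0.009,0.015,0.003,-0.0,-0.0,-0.008,0.0],[-0.009,0.015,0.003,-0.0,-0.0,-0.009,0.0],[-0.009,0.016,0.003,-0.0,-0.0,-0.009,0.0]]
```

Emit:
send_rows --deltas '[[[0.007,0.021,0.005,0,-0.011,-0.006,0],[0.007,0.022,0.004,0,-0.012,-0.005,0],[0.007,0.021,0.005,0,-0.011,-0.006,0],[0.006,0.021,0.004,0,-0.012,-0.005,0],[0.007,0.022,0.004,0,-0.011,-0.006,0],[0.006,0.021,0.005,0,-0.011,-0.005,0],[0.007,0.022,0.004,0,-0.012,-0.006,0],[0.006,0.021,0.004,0,-0.011,-0.006,0],[-0.008,0.016,0.003,0,0,-0.009,0],[-0.008,0.016,0.003,0,0,-0.008,0],[-0.008,0.015,0.003,0,0,-0.009,0],[-0.008,0.016,0.003,0,0,-0.009,0]]]'

```text
time_s: 12.85
position: [0.4414, 0.1188, 0.2867]
tool_rot: [[-0.978, -0.21, -0.003], [-0.21, 0.978, 0.003], [0.002, 0.003, -1.0]]
ft_force: [-0.4, 0.2, -0.5]
grip_width: 0.0425
gripper_force: 0.0
```

Emit:
send_rows --deltas '[[[-0.009,0.016,0.003,0,0,-0.008,0],[-0.008,0.015,0.003,0,0,-0.009,0],[-0.009,0.016,0.003,0,0,-0.009,0],[-0.009,0.015,0.003,0,0,-0.008,0],[-0.009,0.015,0.003,0,0,-0.009,0],[-0.009,0.016,0.003,0,0,-0.009,0],[0,0,0,0,0,0,0],[0,0,0,0,0,0,0]]]'

```text
time_s: 13.85
position: [0.4706, 0.2205, 0.2691]
tool_rot: [[-0.966, -0.26, -0.002], [-0.26, 0.966, 0.002], [0.002, 0.003, -1.0]]
ft_force: [0.5, 0.1, 0.3]
grip_width: 0.0428
gripper_force: 0.0
```

Run:
```python
from h import *
import pickle
s=telemetry.observe();print(s['time_s'],s['position'],s['q'])
D={n:grab(n) for n in('top','side','wrist')}; pickle.dump(D,open('d4.pkl','wb'))
w=D['wrist'];save(w,'w4.png')
hsv=cv2.cvtColor(w['image'],cv2.COLOR_RGB2HSV)
m=cv2.inRange(hsv,(20,150,60),(35,255,255)); n,l,st,c=cv2.connectedComponentsWithStats(m)
for i in range(1,n):
    if st[i,4]>15: print(st[i],c[i].round(1))
```

```text
13.85 [0.47062559 0.22047328 0.26910659] [ 11.96396188  18.25143443  77.65869919   0.15486444  84.1974793
 -93.11033929]
[277 225  10  19 117] [281.2 235.1]
```

View pics/w4.png

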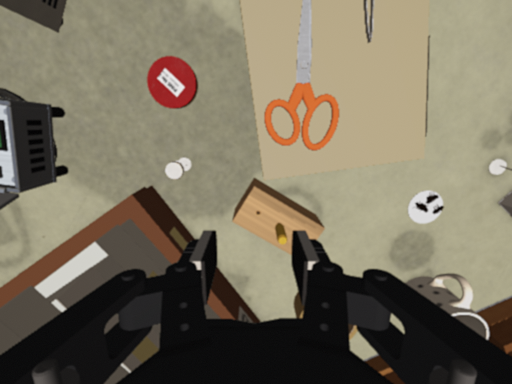

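The stand is centred at about (279,215), with the handle running from its base at about (279,226) to its top at about (283,239). The scene is undisturbed.

Run:
```python
from h import *
import pickle
D=pickle.load(open('d4.pkl','rb'));w=D['wrist'];s=D['side']
print(onz(w,282.5,239,.104),onz(w,279.5,227,.055))
print('tri top',tri(ray(w,282.5,239),ray(s,240,215)), 'base',tri(ray(w,279.5,227.5),ray(s,239.5,229)))
P=cloud(w);print(P[240,282],P[237,282],P[228,280],P[212,270])
h=np.array([.5235,.2668])
R=toolR(15,0)
plan([((h[0],h[1],.17),R,8),((h[0],h[1],.089),R,8)],0.0,dec=3)
```

```text
[0.52129783 0.26705649 0.104     ] [0.52611888 0.26972928 0.055     ]
tri top (array([0.52217891, 0.26761532, 0.1015924 ]), np.float64(0.00021179478359075317)) base (array([0.52400107, 0.26882853, 0.06020681]), np.float64(0.0016436885819745464))
[0.5232956  0.26723242 0.10240949] [0.51963437 0.26611109 0.10263744] [0.51819975 0.26560761 0.07958102] [0.50973264 0.25210272 0.05364291]
max 0.0157797338380595 0.057295779513082325 16
end [0.5233 0.2666 0.0893]
[[-0.008,0.004,0.012,0.0,-0.0,0.0,0.0],[-0.008,0.004,0.013,0.001,-0.0,0.0,0.0],[-0.008,0.004,0.012,0.0,-0.0,0.0,0.0],[-0.008,0.004,0.013,0.0,-0.001,0.0,0.0],[-0.008,0.003,0.012,0.001,0.0,0.0,0.0],[-0.007,0.004,0.012,0.0,0.0,0.0,0.0],[-0.008,0.004,0.013,0.0,-0.0,0.0,0.0],[-0.008,0.004,0.012,0.001,-0.0,0.0,0.0],[-0.0,0.0,0.01,-0.0,-0.0,0.0,0.0],[-0.0,0.0,0.01,-0.0,-0.0,0.0,0.0],[-0.0,0.0,0.01,-0.0,-0.0,0.0,0.0],[-0.0,0.0,0.011,-0.0,-0.0,0.0,0.0],[-0.0,0.0,0.01,-0.0,-0.0,0.0,0.0],[-0.0,0.0,0.01,-0.0,-0.0,0.0,0.0],[-0.0,0.0,0.01,-0.0,-0.0,0.0,0.0],[-0.0,0.0,0.01,-0.0,-0.0,0.0,0.0]]
```

Emit:
send_rows --deltas '[[[-0.008,0.004,0.012,0.001,0,0,0],[-0.008,0.004,0.013,0.001,-0.001,0,0],[-0.008,0.004,0.012,0.001,-0.001,0,0],[-0.008,0.004,0.013,0,0,0,0],[-0.008,0.004,0.012,0,0,0,0],[-0.007,0.004,0.012,0,0,0,0],[-0.008,0.004,0.013,0,0,0,0],[-0.008,0.004,0.012,0,0,0,0],[0,0,0.01,0,0,0,0],[0,0,0.01,0,0,0,0],[0,0,0.01,0,0,0,0],[0,0,0.011,0,0,0,0]]]'

```text
time_s: 15.5
position: [0.5232, 0.2678, 0.1286]
tool_rot: [[-0.966, -0.26, 0.001], [-0.26, 0.966, 0.0], [-0.001, -0.0, -1.0]]
ft_force: [0.2, 0.2, 0.2]
grip_width: 0.0428
gripper_force: 0.0
```

Emit:
send_rows --deltas '[[[0,0,0.01,0,0,0,0],[0,0,0.01,0,0,0,0],[0,0,0.01,0,0,0,0],[0,0,0.01,0,0,0,0],[0,0,0,0,0,0,0]]]'

```text
time_s: 16.12
position: [0.5229, 0.2678, 0.0883]
tool_rot: [[-0.966, -0.26, -0.001], [-0.26, 0.966, -0.0], [0.001, -0.0, -1.0]]
ft_force: [0.5, 0.2, -0.2]
grip_width: 0.0427
gripper_force: 0.0
```

Emit:
send_rows --deltas '[[[0,0,0,0,0,0,-1],[0,0,0,0,0,0,-1],[0,0,0,0,0,0,-1],[0,0,0,0,0,0,-1],[0,0,0,0,0,0,-1],[0,0,0,0,0,0,-1]]]' --squeeze 50

```text
time_s: 16.88
position: [0.5234, 0.268, 0.0896]
tool_rot: [[-0.966, -0.26, 0.001], [-0.26, 0.966, 0.0], [-0.001, -0.0, -1.0]]
ft_force: [-0.2, 0.8, 5.5]
grip_width: 0.0103
gripper_force: 48.7
```

Run:
```python
from h import *
s=telemetry.observe(); p=np.array(s['position']);R=toolR(15,0)
plan([(p+[0,0,.09],R,8),((.48,.18,.26),R,4),((.42,.06,.26),toolR(10,0),6),((.44,-.06,.25),toolR(8,0),6),((.502,-.1425,.22),toolR(7.5,0),6)],-1,dec=3)
```

```text
max 0.0324037034920393 0.8594366926962348 30
end [ 0.5021 -0.1424  0.2196]
[[-0.0,-0.0,-0.011,-0.0,0.0,0.0,-1.0],[-0.0,-0.0,-0.011,-0.0,0.0,0.0,-1.0],[-0.0,-0.0,-0.012,-0.0,0.001,0.0,-1.0],[-0.0,-0.0,-0.011,-0.0,-0.0,0.001,-1.0],[-0.0,-0.0,-0.011,-0.0,-0.0,-0.0,-1.0],[-0.0,-0.0,-0.012,-0.0,0.0,-0.0,-1.0],[-0.0,-0.0,-0.011,-0.0,0.0,-0.0,-1.0],[-0.0,-0.0,-0.011,-0.0,0.0,0.0,-1.0],[0.016,-0.018,-0.02,-0.0,0.0,0.0,-1.0],[0.016,-0.019,-0.02,-0.0,0.0,0.0,-1.0],[0.016,-0.018,-0.02,-0.0,0.0,0.0,-1.0],[0.017,-0.019,-0.02,-0.0,0.0,0.0,-1.0],[0.015,-0.017,-0.0,-0.0,0.0,0.015,-1.0],[0.014,-0.017,-0.0,-0.0,0.0,0.014,-1.0],[0.015,-0.017,-0.0,-0.0,0.0,0.015,-1.0],[0.014,-0.017,-0.0,-0.0,0.0,0.014,-1.0],[0.013,-0.018,-0.0,-0.0,0.0,0.015,-1.0],[0.014,-0.017,-0.0,-0.0,0.0,0.014,-1.0],[0.0,-0.02,0.002,-0.0,0.0,0.006,-1.0],[0.0,-0.021,0.001,-0.0,0.0,0.006,-1.0],[0.0,-0.02,0.002,-0.0,0.0,0.006,-1.0],[-0.0,-0.02,0.001,-0.0,0.0,0.005,-1.0],[-0.0,-0.021,0.002,-0.0,0.0,0.006,-1.0],[-0.001,-0.02,0.002,-0.0,0.0,0.006,-1.0],[-0.008,-0.015,0.005,-0.0,0.0,0.001,-1.0],[-0.009,-0.015,0.005,-0.0,0.0,0.002,-1.0],[-0.008,-0.015,0.005,-0.0,0.0,0.001,-1.0],[-0.008,-0.015,0.005,-0.0,0.0,0.002,-1.0],[-0.009,-0.015,0.005,-0.0,0.0,0.001,-1.0],[-0.008,-0.015,0.005,-0.0,0.0,0.002,-1.0]]
```

Emit:
send_rows --deltas '[[[0,0,-0.011,0,0,0,-1],[0,0,-0.011,0,0,0,-1],[0,0,-0.012,0,0,0,-1],[0,0,-0.011,0,0,0,-1],[0,0,-0.011,0,0,0,-1],[0,0,-0.012,0,0,0,-1],[0,0,-0.011,0,0,0,-1],[0,0,-0.011,0,0,0,-1],[0.016,-0.018,-0.02,0,0,0,-1],[0.016,-0.019,-0.02,0,0,0,-1],[0.016,-0.018,-0.02,0,0,0,-1],[0.017,-0.019,-0.02,0,0,0,-1]]]'

```text
time_s: 18.38
position: [0.4791, 0.1789, 0.2601]
tool_rot: [[-0.966, -0.26, 0.001], [-0.26, 0.966, 0.0], [-0.001, -0.0, -1.0]]
ft_force: [0.6, 0.1, -1.0]
grip_width: 0.0102
gripper_force: 48.7
```

Emit:
send_rows --deltas '[[[0.015,-0.017,0,0,0,0.015,-1],[0.014,-0.017,0,0,0,0.014,-1],[0.015,-0.017,0,0,0,0.015,-1],[0.014,-0.017,0,0,0,0.014,-1],[0.013,-0.018,0,0,0,0.015,-1],[0.014,-0.017,0,0,0,0.014,-1],[0,-0.02,0.002,0,0,0.006,-1],[0,-0.021,0.001,0,0,0.006,-1],[0,-0.02,0.002,0,0,0.006,-1],[0,-0.02,0.001,0,0,0.005,-1],[0,-0.021,0.002,0,0,0.006,-1],[-0.001,-0.02,0.002,0,0,0.006,-1]]]'

```text
time_s: 19.88
position: [0.4404, -0.0609, 0.2494]
tool_rot: [[-0.99, -0.14, 0.001], [-0.14, 0.99, -0.0], [-0.001, -0.0, -1.0]]
ft_force: [0.0, 0.1, -0.1]
grip_width: 0.0103
gripper_force: 48.7
```

Emit:
send_rows --deltas '[[[-0.008,-0.015,0.005,0,0,0.001,-1],[-0.009,-0.015,0.005,0,0,0.002,-1],[-0.008,-0.015,0.005,0,0,0.001,-1],[-0.008,-0.015,0.005,0,0,0.002,-1],[-0.009,-0.015,0.005,0,0,0.001,-1],[-0.008,-0.015,0.005,0,0,0.002,-1],[0,0,0,0,0,0,-1],[0,0,0,0,0,0,-1]]]'

```text
time_s: 20.88
position: [0.5021, -0.1423, 0.2191]
tool_rot: [[-0.991, -0.131, 0.0], [-0.131, 0.991, 0.0], [-0.0, 0.0, -1.0]]
ft_force: [0.2, -1.3, -0.0]
grip_width: 0.0103
gripper_force: 48.7
```

Run:
```python
from h import *
import pickle
s=telemetry.observe();print(s['time_s'],s['position'],s['q'],s['gripper_force'])
D={n:grab(n) for n in('side','wrist','top')}; pickle.dump(D,open('d5.pkl','wb'))
a=cv2.resize(D['side']['image'][85:160,250:350],(800,600))[:330];b=cv2.resize(D['wrist']['image'][130:310,200:310],None,fx=3,fy=3)
a=cv2.resize(D['side']['image'][60:160,250:340],(486,540))
cv2.imwrite('pics/c5.png',np.hstack([a,b[:540,:310]])[:,:,::-1])
```

```text
20.875 [ 0.50213434 -0.14230535  0.21914022] [-2.88425255e+01  2.07838628e+01  8.24565483e+01  2.00944616e-02
  7.67541419e+01 -1.26399235e+02] 48.68932843208313
```

View pics/c5.png

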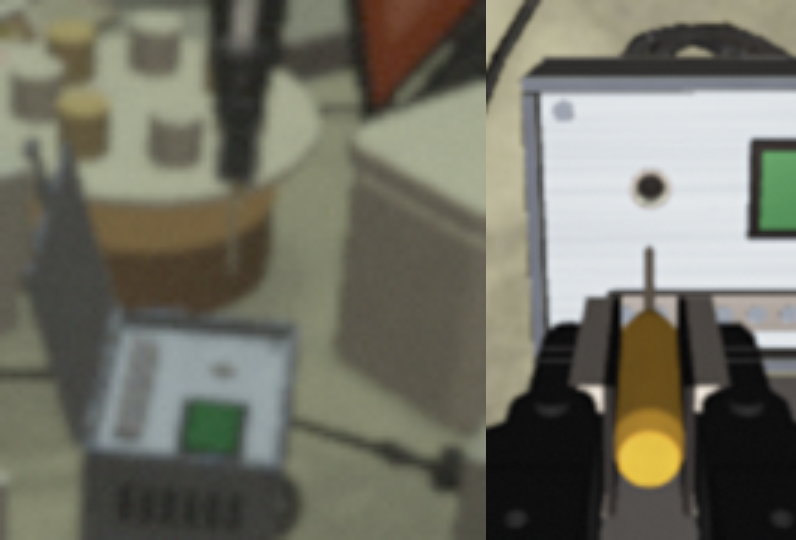

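The tool hangs vertically above the panel. In the wrist image the tip is at about (254.3,212.3) and the hole at (254.7,192.3).

Run:
```python
from h import *
import pickle
D=pickle.load(open('d5.pkl','rb'));w=D['wrist'];s=D['side']
u=lambda a,b:(200+(a-486+.5)/3-.5,130+(b+.5)/3-.5)
v=lambda a,b:(250+(a+.5)/5.4-.5,60+(b+.5)/5.4-.5)
print('hole',onz(w,*u(650,187),.08),tri(ray(w,*u(650,187)),ray(s,*v(222,370))))
print('tip',onz(w,*u(649,247),.140),tri(ray(w,*u(649,247)),ray(s,*v(232,270))))
```

```text
hole [ 0.50151119 -0.14268351  0.08      ] (array([ 0.50144548, -0.14267825,  0.07976782]), np.float64(0.00024543886986921366))
tip [ 0.5014747  -0.14302451  0.14      ] (array([ 0.50077692, -0.14302012,  0.13988194]), np.float64(0.001396593437361888))
```

Tip and hole agree to within 0.5 mm, so I'll descend.

Emit:
send_rows --deltas '[[[0,0,0.01,0,0,0,-1],[0,0,0.01,0,0,0,-1],[0,0,0.01,0,0,0,-1],[0,0,0.01,0,0,0,-1],[0,0,0.008,0,0,0,-1],[0,0,0.006,0,0,0,-1],[0,0,0.005,0,0,0,-1],[0,0,0.005,0,0,0,-1],[0,0,0,0,0,0,-1]]]'

```text
time_s: 22.15
position: [0.5022, -0.1425, 0.1548]
tool_rot: [[-0.991, -0.131, -0.0], [-0.131, 0.991, 0.0], [-0.0, 0.0, -1.0]]
ft_force: [0.1, -0.8, 0.2]
grip_width: 0.0103
gripper_force: 48.7
```

Emit:
send_rows --deltas '[[[0,0,0.003,0,0,0,-1],[0,0,0.002,0,0,0,-1],[0,0,0.002,0,0,0,-1],[0,0,0.001,0,0,0,-1],[0,0,0,0,0,0,-1],[0,0,0,0,0,0,-1]]]'

```text
time_s: 22.9
position: [0.5023, -0.1425, 0.1471]
tool_rot: [[-0.991, -0.131, 0.0], [-0.131, 0.991, -0.0], [-0.0, -0.0, -1.0]]
ft_force: [-0.3, -0.6, 0.3]
grip_width: 0.0103
gripper_force: 48.7
```

Tip z is about 0.068, right at the button's top. I'll press on in small steps.

Emit:
send_rows --deltas '[[[0,0,0.001,0,0,0,-1],[0,0,0.001,0,0,0,-1],[0,0,0.001,0,0,0,-1],[0,0,0,0,0,0,-1],[0,0,0,0,0,0,-1]]]'

```text
time_s: 23.52
position: [0.5024, -0.1425, 0.1442]
tool_rot: [[-0.991, -0.131, 0.001], [-0.131, 0.991, -0.0], [-0.001, -0.0, -1.0]]
ft_force: [0.7, 0.6, 2.4]
grip_width: 0.0103
gripper_force: 48.7
```

Emit:
send_rows --deltas '[[[0,0,0.001,0,0,0,-1],[0,0,0.001,0,0,0,-1],[0,0,0,0,0,0,-1],[0,0,0,0,0,0,-1]]]'

```text
time_s: 24.02
position: [0.5024, -0.1425, 0.1422]
tool_rot: [[-0.991, -0.131, 0.001], [-0.131, 0.991, -0.0], [-0.001, -0.0, -1.0]]
ft_force: [-0.0, -0.5, 3.5]
grip_width: 0.0104
gripper_force: 48.7
```

The spring force is climbing as expected (about 3.5 N near the bottom). I'll continue onto the stop.

Emit:
send_rows --deltas '[[[0,0,0.0005,0,0,0,-1],[0,0,0.0005,0,0,0,-1],[0,0,0.0005,0,0,0,-1],[0,0,0,0,0,0,-1],[0,0,0,0,0,0,-1]]]'

```text
time_s: 24.65
position: [0.5025, -0.1426, 0.1411]
tool_rot: [[-0.991, -0.131, 0.001], [-0.131, 0.991, -0.0], [-0.001, -0.001, -1.0]]
ft_force: [-0.2, 1.0, 7.9]
grip_width: 0.0105
gripper_force: 49.3
```

Emit:
send_rows --deltas '[[[0,0,0.0005,0,0,0,-1],[0,0,0,0,0,0,-1],[0,0,0,0,0,0,-1],[0,0,0,0,0,0,-1],[0,0,0,0,0,0,-1],[0,0,0,0,0,0,-1]]]'

```text
time_s: 25.4
position: [0.5026, -0.1426, 0.1408]
tool_rot: [[-0.991, -0.131, 0.002], [-0.131, 0.991, -0.001], [-0.001, -0.001, -1.0]]
ft_force: [-0.4, 0.2, 9.0]
grip_width: 0.0101
gripper_force: 49.5
```

Run:
```python
from h import *
d=grab('side'); cv2.imwrite('pics/c6.png',cv2.resize(d['image'][60:220,210:370,::-1],(560,560)))
```

```text
(no output)
```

View pics/c6.png

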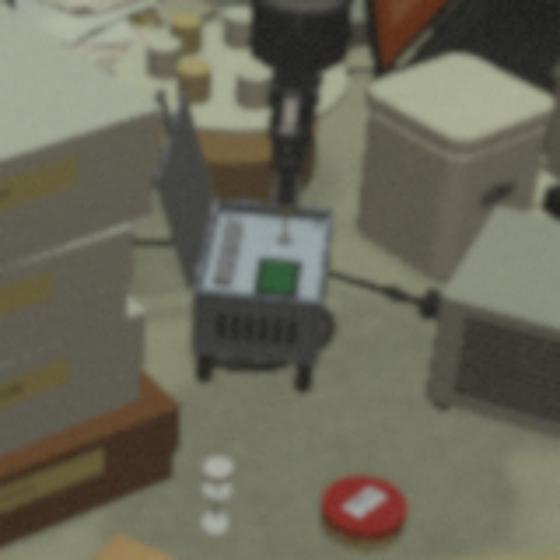

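The cover is open at (185,180), the blade enters the hole at (285,238), and the vial and tin haven't moved. I'm handing in.

```bash
python3 -c "
from rig import env; print(env.close_job())"
```

```text
the job is handed in; nothing more can be done
None
```

I handed the job in with the cover open on its stop and the gripped screwdriver pushing the reset button onto its stop through the hole (about 9 N at the wrist); the hand-in call returned no verdict.

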